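Pass a screw cap through the go gauge

TASK

Check the large screw cap in the gauge: push it along the bench with the fingertips, through the narrow gap between the two steel blocks from the open front side, until it lies flat in the wooden bay, wholly behind the blocks. Only push it, never pick it up or tip it, and leave the small cap, the rubber stopper, the marker and the bottle where they are.

Things in the scene. Friction and masses are not known exactly. Their poses are not given: they have to be found in the camera images.
- big_cap: the large round screw cap, 62 mm in diameter and 26 mm high, light (20 to 45 g), standing loose and flat on the bench in front of the gauge. Origin: centre of its underside, z up. It slides when pushed at its side.
- gauge: fixed go gauge; place and yaw vary. Origin: on the bench, mid-gap between two steel blocks; x points through the gap from the open front into the bay, y left. Blocks: x -15 to +15 mm, 31 mm high, 30 wide; gap 68 mm (y -34 to +34). Behind: plywood bay, walls 24 high, 88 wide inside, closed by a stop at x = 103 mm. No floor: the cap slides on the bench. Outside: 128 across, back at x = 117.
- small_cap: a smaller screw cap, 46 mm in diameter, 26 mm high, loose beside the gauge on its left; leave alone. Origin: centre of its underside.
- stopper: a black rubber stopper, 43 mm in diameter, 27 mm high, loose beside the gauge on its right; leave alone. Origin: centre of its underside.
- marker: a marker pen, 130 mm long along its y, 20 mm wide, 22 mm high, lying loose at the near edge of the bench; leave alone. Origin: under its middle.
- bottle: a small bottle with a cap, 57 mm in diameter, 118 mm high, standing loose to the right beyond the carton; leave alone. Origin: centre of its underside.
- bench_carton: the open carton that stands fixed on the bench to the right of the work, always at the same place: an obstacle to go over or round. With its flaps it spans 228 mm along x and 258 mm along y about its origin (centre of its underside) and is 164 mm high.

How it is judged:
By the outcome, as a careful person would: the job done as asked, in the order asked, and still so for the second after the job is handed in, with the robot touching nothing.
It also fails if it takes over 54 s, if anything falls off the work surface, if the arm or the gripper's body presses on something with over 40 N, if the wrist force passes 120 N, or if a joint passes its speed limit or range.

ROBOT

A 6-joint arm with a two-finger parallel gripper is mounted at the origin on a cart in front of the work surface, level with it; the furniture and walls round the work are solid. World frame = base frame: x ahead of the robot, y to its left, z up, the work surface at z = 0. Lengths are in mm, angles in rad, forces in N, time in s.
With the tool pointing down it reaches from about 250 to 725 mm from the base axis. Payload 4 kg.
Tool frame: the origin (TCP) lies at the very end of the fingers, on their centre line; the grasp point (between the pads) lies 19 mm behind it; z points along the fingers, y is the line along which they close (so a half turn about z gives the same grasp; the last joint's range is limited). The gripper opens to 85 mm and grips with 20 to 120 N. Pads are 22 mm wide; open, the fingers measure 114 mm over their backs; the gripper's body (76 mm by 85 mm) begins 54 mm behind the grasp point. The pads swing forward as they close: fully open they stand 13 mm farther back than shut.
Start: joints at [-1.137, 0.241, 0.005, 1.335, 0, 1.571], TCP at [210.159, -453.688, 231.306] pointing down, gripper open.
Joint ranges: [-2.72, 2.72], [-1.05, 1.87], [-1.09, 1.28], [-1.99, 2.15], [-1.42, 1.44], [-3.14, 3.14]. Speed limits (rad/s): [2.79, 2.79, 3.14, 3.14, 3.14, 3.14].

INTERFACE

Orientations are given as a unit quaternion [x, y, z, w].
In Python, from workcell import r gives the robot as it stands. The module is installed in compiled form; this text tells all that it offers.
- The arm moves only by the shell command python3 -m handwheel 'ROWS' [FORCE]. ROWS is text: rows parted by semicolons, each of 5 numbers parted by spaces: the gripper's target within -1 to 1 (shut at 1, half-way at 0, fully open at -1), then the shift along the tool's x, y, z in mm, then the turn about the tool's z in rad. A call has 1 to 5 rows; each row shifts and turns the commanded pose from where the row before left it, along the tool's axes as they then stand; what a row does not reach is not made up. A row lasts 1/10 s, in which the tool goes at most 50 mm and 8.59 degrees, less where a joint would pass 70% of its speed; a pose out of reach is approached as far as the arm can. A call is refused whole if a number of a shift passes 50 or a number of a turn 0.15, either way. A call with a gripper value outside its range is refused whole. The fingers move at their own pace and stop on an object; FORCE is the grip in N (left out, the last holds). Time passes only in rows, so rows that do not move let the fingers close. It gives the time, the measured TCP pose, the force, the opening and the grip force at its end, in the units of the state.
- r.read_state(): the state, without advancing time (a new reading comes with each control period).
- r.capture(name): name is "scene" or "top" or "wrist"; returns a dict with "color" (384x512x3 uint8, red, green, blue), "camera_matrix" (3x3 intrinsics, pixels), "cam_to_world" (4x4, takes a point from camera to world coordinates); the wrist camera has in their place "tool_from_camera" (4x4, takes a point from camera to tool coordinates, whose origin is the TCP and whose axes are the flange's). Camera axes: x right, y up, looking along -z (the intrinsics and any distortion apply to the point x, -y, -z); pixel columns grow to the right and rows downward; lengths in mm; the calibration is good to about 2 mm. A picture is of the moment at which its call begins: read the wrist's pose just before it. There is no depth.
- r.close_job(): hands the job in; it is judged then, once.
Trained networks look in a picture, given as the dict that the camera call returned (one of the last four; its "shot" number tells which), for a name from the list of things; names that differ only in an ending like _2 or _b are one class to them, and where a whole thing is asked for, a point or a joint stands for the part that bears it (a point fixed in the world has none). Each returns a list of dicts, best first, with "score" (0 to 1); they miss things now and then, are a little off and sometimes report something else, mostly with a low value. They report only what shows in the picture. A call takes as long as a camera call.
- r.recognise(picture, thing): "at" ([x, y, z] in mm, in world coordinates, good to about 4 mm: the middle of the surface that is visible of it).
- r.cut_out(picture, thing): "mask" (384x512 bool, what is visible of it).
The state is a dict: "t": time; "q": joint angles; "qvel": joint speeds; "joint_torque": joint torques, N m; "tcp_pos": TCP position; "ee_rot": TCP orientation; "wrist_force": force on the tool from outside, world axes, zero at the start; "moment": the same for the moment, N m; "opening": opening from 0.0 (shut) to 1.0 (fully open); "grasp_force": force on a finger pad.
Only numpy, scipy, OpenCV 4.12 (cv2) and the standard library are available. Lean on these libraries where they do the work, as an engineer would, in place of code of your own. Each camera call takes 0.05 s, during which the arm holds its last target. There are 200 camera calls.

## Working session

There is one attempt and no reset: what is moved stays moved. The work goes in short steps, Python scripts to look and compute and a shell command to move; the robot and the scene stay as the last step left them, time stands still between calls to the robot, and variables do not carry over. Pictures are saved under pics/ and viewed, at most 10 in all, crops included, and the job is handed in when it is done.

```bash
mkdir -p pics
python3 - <<'E'
from workcell import r
import cv2,numpy as np
s=r.read_state();print(s['t'],s['tcp_pos'],s['ee_rot'])
for c in('top','scene'):
    p=r.capture(c);cv2.imwrite(f'pics/{c}0.png',p['color'][...,::-1])
    for n in('big_cap','gauge','small_cap','stopper','marker','bottle','bench_carton'):
        d=r.recognise(p,n);print(c,n,[(np.round(x['at']).tolist(),round(x['score'],2)) for x in d[:2]])
    print(p['camera_matrix'].tolist(),np.round(p['cam_to_world'],3).tolist())
E
```

```text
0.0 [ 209.91031474 -453.12608616  230.41359119] [ 9.76571574e-01  2.15190369e-01 -2.21578188e-04 -1.00830193e-03]
top big_cap [([478.0, 220.0, 23.0], 0.76)]
top gauge [([644.0, 233.0, 19.0], 0.64)]
top small_cap [([597.0, 326.0, 26.0], 0.94)]
top stopper [([639.0, 100.0, 28.0], 0.79)]
top marker [([360.0, 190.0, 17.0], 0.75)]
top bottle [([669.0, -172.0, 78.0], 0.64)]
top bench_carton [([403.0, -160.0, 73.0], 0.81)]
[[415.06785118089454, 0.0, 258.80288298036356], [0.0, 415.06785118089454, 186.11498728342121], [0.0, 0.0, 1.0]] [[0.014, 0.987, -0.159, 389.932], [-1.0, 0.012, -0.013, 67.577], [-0.011, 0.159, 0.987, 929.126], [0.0, 0.0, 0.0, 1.0]]
scene big_cap [([472.0, 234.0, 28.0], 0.95)]
scene gauge [([638.0, 244.0, 18.0], 0.89)]
scene small_cap [([597.0, 336.0, 22.0], 0.76)]
scene stopper [([632.0, 119.0, 22.0], 0.66)]
scene marker [([361.0, 204.0, 20.0], 0.69)]
scene bottle [([668.0, -169.0, 55.0], 0.64)]
scene bench_carton [([409.0, -93.0, 103.0], 0.79), ([473.0, 236.0, 27.0], 0.58)]
[[405.47824922010307, 0.0, 260.9855709218878], [0.0, 405.47824922010307, 188.49763873010863], [0.0, 0.0, 1.0]] [[-0.881, 0.232, -0.412, 91.514], [-0.472, -0.439, 0.764, 847.528], [-0.003, 0.868, 0.496, 546.214], [0.0, 0.0, 0.0, 1.0]]
```

View pics/top0.png

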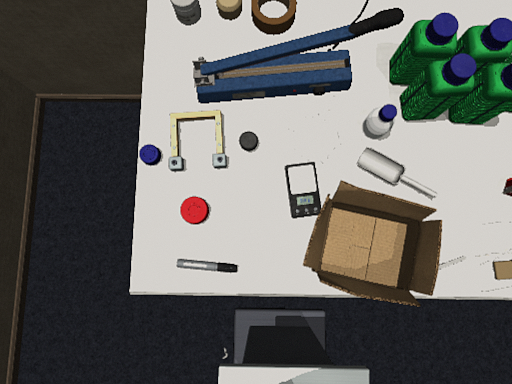

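View pics/scene0.png

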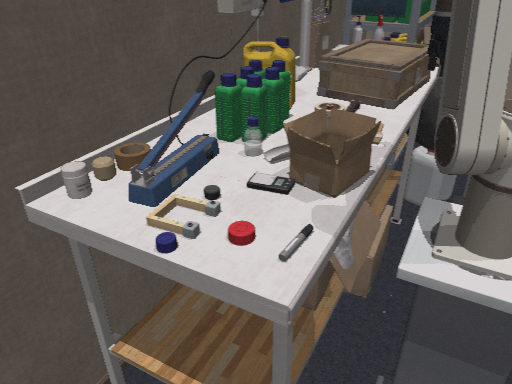

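Top view: the gauge's steel blocks are at (176,163) and (220,160), opening toward the robot with yaw ≈ +0.08. The red cap is at (194,210), the small blue cap at (150,155), the stopper at (248,141) and the marker at (207,266). The scene view agrees. I'll cross over the carton at height 230, then look with the wrist camera.

```bash
python3 -m handwheel '0.5 32 -37 0 0;0.5 32 -37 0 0;0.5 32 -37 0 0;0.5 32 -37 0 0;0.5 32 -37 0 0' && python3 -m handwheel '0.5 32 -37 0 0;0.5 32 -37 0 0;0.5 32 -37 0 0;0.5 32 -37 0 0;0.5 32 -37 0 0' && python3 -m handwheel '0.5 32 -37 0 0;0.5 32 -37 0 0;0.5 32 -37 0 0;0.5 32 -37 0 0;0.5 0 0 0 0.12' && python3 -m handwheel '0.5 0 0 0 0.12;0.5 0 0 0 0.12;0.5 0 0 0 0;0.5 0 0 0 0'
cat > h.py <<'E'
import numpy as np,cv2
from scipy.spatial.transform import Rotation as R
from workcell import r
def wrist():
    s=r.read_state();p=r.capture('wrist')
    T=np.eye(4);T[:3,:3]=R.from_quat(s['ee_rot']).as_matrix();T[:3,3]=s['tcp_pos']
    p['cam_to_world']=T@np.array(p['tool_from_camera']);return p
def px2w(p,uv,z):
    K=np.array(p['camera_matrix']);M=np.array(p['cam_to_world']);d=np.linalg.inv(K)@[uv[0],uv[1],1]
    d=M[:3,:3]@(d*[1,-1,-1]);o=M[:3,3];return (o+d*(z-o[2])/d[2])
def w2px(p,X):
    K=np.array(p['camera_matrix']);M=np.array(p['cam_to_world']);c=(np.atleast_2d(X)-M[:3,3])@M[:3,:3]
    c=c*[1,-1,-1];q=c@K.T;return q[:,:2]/q[:,2:]
def yaw(s):
    m=R.from_quat(s['ee_rot']).as_matrix();return np.arctan2(m[1,0],m[0,0])
def totool(x,y,z,yw):
    s=r.read_state();m=R.from_quat(s['ee_rot']).as_matrix()
    print('pos',np.round(s['tcp_pos'],1),'yaw',round(yaw(s),3),'shift',np.round(m.T@(np.array([x,y,z])-s['tcp_pos']),1),'turn',round(yaw(s)-yw,3))
E
python3 - <<'E'
from h import *
p=wrist();cv2.imwrite('pics/w1.png',p['color'][...,::-1]);totool(390,215,230,.08)
for n in('big_cap','gauge','marker'):
    print(n,[(np.round(x['at']).tolist(),round(x['score'],2)) for x in r.recognise(p,n)[:2]])
t=r.capture('top')
for uv in((176,163),(220,160)):print(px2w(t,uv,31))
print(px2w(t,(194,210),26))
a=cv2.resize(t['color'][90:240,125:275],(600,600),interpolation=cv2.INTER_CUBIC);cv2.imwrite('pics/t1.png',a[...,::-1])
E
```

```text
t: 1.3
tcp_pos: [277.7, -216.9, 231.5]
ee_rot: [0.977, 0.215, 0.0, 0.0]
wrist_force: [1.1, -0.6, 1.4]
opening: 0.248
grasp_force: 0.0
t: 1.8
tcp_pos: [345.2, 18.5, 231.8]
ee_rot: [0.977, 0.215, 0.001, 0.0]
wrist_force: [1.3, -0.6, 0.7]
opening: 0.253
grasp_force: 0.0
t: 2.3
tcp_pos: [414.5, 176.4, 230.9]
ee_rot: [0.982, 0.189, -0.003, -0.017]
wrist_force: [0.5, -1.3, -0.1]
opening: 0.25
grasp_force: 0.0
t: 2.7
tcp_pos: [428.0, 109.6, 231.4]
ee_rot: [0.994, 0.098, -0.01, -0.039]
wrist_force: [-0.4, -0.7, 0.4]
opening: 0.249
grasp_force: 0.0
pos [427.8 110.1 231.4] yaw 0.199 shift [ -16.3 -109.8   10.3] turn 0.119
big_cap [([482.0, 218.0, 26.0], 0.85)]
gauge [([578.0, 179.0, 29.0], 0.86)]
marker [([363.0, 187.0, 19.0], 0.81)]
[583.86075447 263.67261986  31.        ]
[591.74719852 166.23779446  31.        ]
[480.35712063 220.53818623  26.        ]
```

View pics/w1.png

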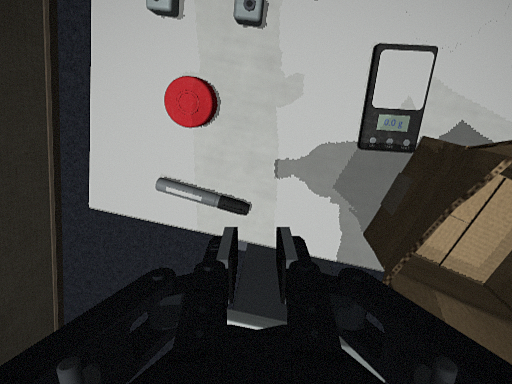

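View pics/t1.png

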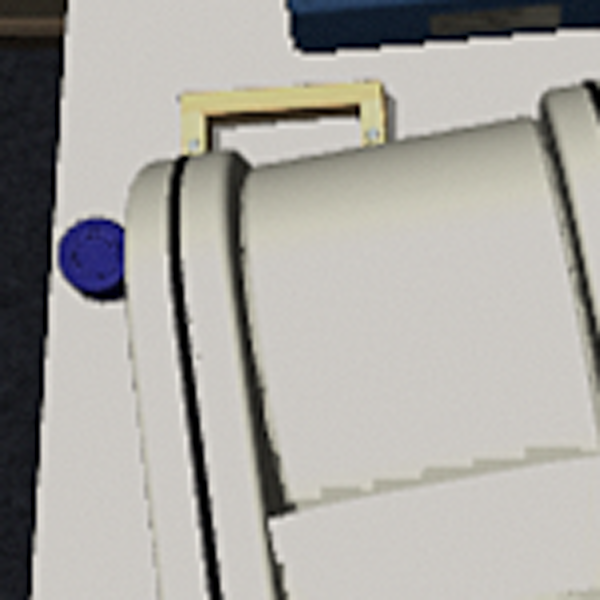

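The wrist picture shows the cap at (190,101), the blocks at the top edge near (163,3) and (249,12), and the marker at (203,195). The top crop is mostly hidden by the arm. Joint 6 has hit its limit and tilted the tool, so I'll turn back toward the half-turned equivalent.

```bash
python3 -m handwheel '0.4 0 0 0 -0.14;0.4 0 0 0 -0.14;0.4 0 0 0 -0.14;0.4 0 0 0 -0.14;0.4 0 0 0 -0.14'
python3 - <<'E'
from h import *
s=r.read_state();print(s['q']);totool(430,215,230,.08-np.pi)
p=wrist();print(np.round(p['tool_from_camera'],2).tolist())
E
```

```text
t: 3.45
tcp_pos: [427.6, 110.8, 231.4]
ee_rot: [0.898, 0.437, 0.004, -0.04]
wrist_force: [-0.5, -0.1, 0.5]
opening: 0.303
grasp_force: 0.0
[ 0.19950528  0.13464047 -0.12871337  1.32005514  0.0787358   2.4348107 ]
pos [427.6 110.8 231.4] yaw 0.904 shift [ 83.2 -62.1   9.1] turn 3.966
[[0.0, 0.96, 0.29, 73.28], [1.0, -0.0, -0.0, -0.16], [-0.0, 0.29, -0.96, -141.59], [0.0, 0.0, 0.0, 1.0]]
```

```bash
python3 -m handwheel '0.4 28 -21 0 -0.0;0.4 28 -21 0 0;0.4 28 -21 0 0;0.4 0 0 0 -0.145;0.4 0 0 0 -0.145' >/dev/null; python3 -m handwheel '0.4 0 0 0 -0.145;0.4 0 0 0 -0.145;0.4 0 0 0 -0.145;0.4 0 0 0 -0.145;0.4 0 0 0 -0.145'>/dev/null;  python3 -m handwheel '0.4 0 0 0 -0.145;0.4 0 0 0 -0.145;0.4 0 0 0 -0.145;0.4 0 0 0 -0.145;0.4 0 0 0 -0.145'>/dev/null;  python3 -m handwheel '0.4 0 0 0 -0.145;0.4 0 0 0 -0.145;0.4 0 0 0 -0.145;0.4 0 0 0 -0.145;0.4 0 0 0 0'
python3 - <<'E'
from h import *
s=r.read_state();print(s['q'],R.from_quat(s['ee_rot']).as_matrix()[:,2]);totool(425,216,100,.08-np.pi)
p=wrist();cv2.imwrite('pics/w2.png',p['color'][...,::-1])
for n in('big_cap','gauge'):
    print(n,[(np.round(x['at']).tolist(),round(x['score'],2)) for x in r.recognise(p,n)[:2]])
E
```

```text
t: 5.5
tcp_pos: [430.7, 215.3, 239.1]
ee_rot: [-0.038, 0.998, 0.038, -0.013]
wrist_force: [-0.1, -0.4, 0.1]
opening: 0.298
grasp_force: 0.0
[ 0.41336123  0.19641613 -0.03363087  1.33644285  0.07965872  0.33783758] [-0.02803301  0.07459678 -0.99681968]
pos [430.7 215.3 239.1] yaw -3.065 shift [  2.5  -9.5 138.9] turn -0.003
big_cap [([476.0, 221.0, 27.0], 0.65), ([411.0, -50.0, 32.0], 0.19)]
gauge [([608.0, 270.0, 24.0], 0.88)]
```

View pics/w2.png

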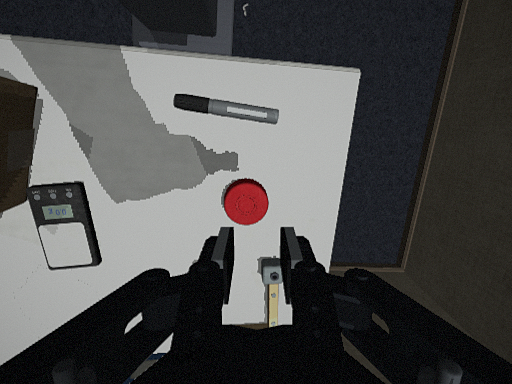

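The wrist picture is upside down. It shows the cap at (246,202) and the left block at (272,271) between the fingers, with the marker clear at the top. The tool keeps a small 4.5° tilt, which is tolerable.

Run:
```python
from h import *
p=wrist();print('Lblock',px2w(p,(272.5,272),31),'cap',px2w(p,(246,202),26))
m=r.cut_out(p,'big_cap')[0]['mask'];(c,_,_)=cv2.fitEllipse(max(cv2.findContours(m.astype('uint8'),0,1)[0],key=len));print(c,px2w(p,c,20))
q=r.capture('scene');cv2.imwrite('pics/s2.png',q['color'][...,::-1])
m=r.cut_out(q,'big_cap')[0]['mask'];(c,_,_)=cv2.fitEllipse(max(cv2.findContours(m.astype('uint8'),0,1)[0],key=len));print(c,px2w(q,c,15))
cv2.imwrite('pics/s2c.png',cv2.resize(q['color'][180:270,130:270],(784,504),interpolation=cv2.INTER_CUBIC)[...,::-1])
```

```text
Lblock [576.5780628  264.43490043  31.        ] cap [476.30675685 220.60853025  26.        ]
(245.1057891845703, 201.70657348632812) [477.89492957 219.7472388   20.        ]
(240.68014526367188, 232.91062927246094) [478.19808776 225.02655678  15.        ]
```

View pics/s2c.png

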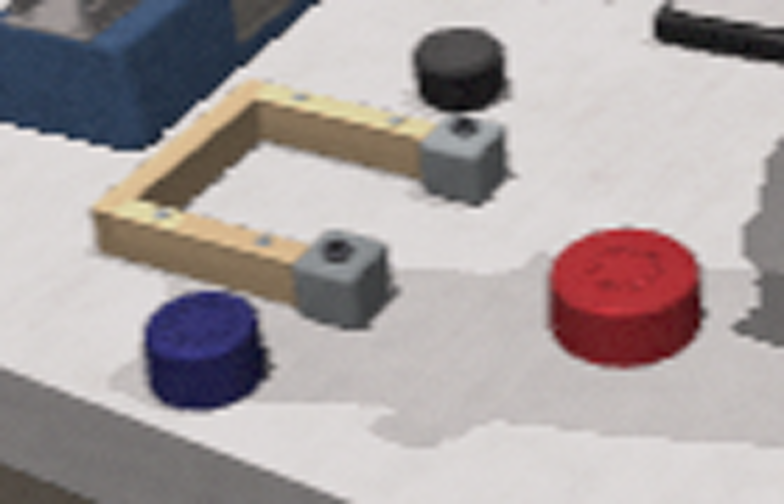

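```bash
python3 -m handwheel '0.4 0 -5 46 0;0.4 2 -4 46 0;0.4 0 0 46 0;0.4 0 0 0 0;0.4 0 0 0 0'
python3 - <<'E'
from h import *
totool(425,216,7,.08-np.pi)
E
```

```text
t: 6.35
tcp_pos: [425.6, 215.9, 101.2]
ee_rot: [-0.038, 0.998, 0.038, -0.013]
wrist_force: [0.9, 0.9, 1.0]
opening: 0.299
grasp_force: 0.0
pos [425.6 215.9 101.2] yaw -3.064 shift [-1.7 -7.  93.9] turn -0.003
```

The scene crop shows the gap clear and the cap in front of the blocks. The blue cap is outside the left wall and the stopper outside the right. Descending behind the cap.

```bash
python3 -m handwheel '0.4 -1 -4 35 0;0.4 0 -3 35 0;0.4 0 0 22 0;0.4 0 0 0 0;0.4 0 0 0 0'
python3 - <<'E'
from h import *
totool(425,216,8,.08-np.pi)
q=r.capture('scene')
print(px2w(q,(190.2,224.3),31),px2w(q,(212.9,202.3),31))
cv2.imwrite('pics/s3c.png',cv2.resize(q['color'][160:280,140:300],(800,600),interpolation=cv2.INTER_CUBIC)[...,::-1])
# route: TCP targets in gauge frame
g=np.array([587.8,215.]);y=.081;A=np.array([[np.cos(y),-np.sin(y)],[np.sin(y),np.cos(y)]])
s=r.read_state();print('tcp in gauge',A.T@(s['tcp_pos'][:2]-g),'cap',A.T@(np.array([479,220.3])-g))
E
```

```text
t: 6.85
tcp_pos: [427.1, 216.9, 11.0]
ee_rot: [-0.038, 0.998, 0.039, -0.011]
wrist_force: [0.3, -0.8, 0.5]
opening: 0.299
grasp_force: 0.0
pos [427.1 216.9  11. ] yaw -3.064 shift [ 2.1 -0.9  3. ] turn -0.003
[582.13654335 268.41886436  31.        ] [589.88423012 167.43045602  31.        ]
tcp in gauge [-159.6987467    14.99021615] cap [-108.01444599   14.08578922]
```

View pics/s3c.png

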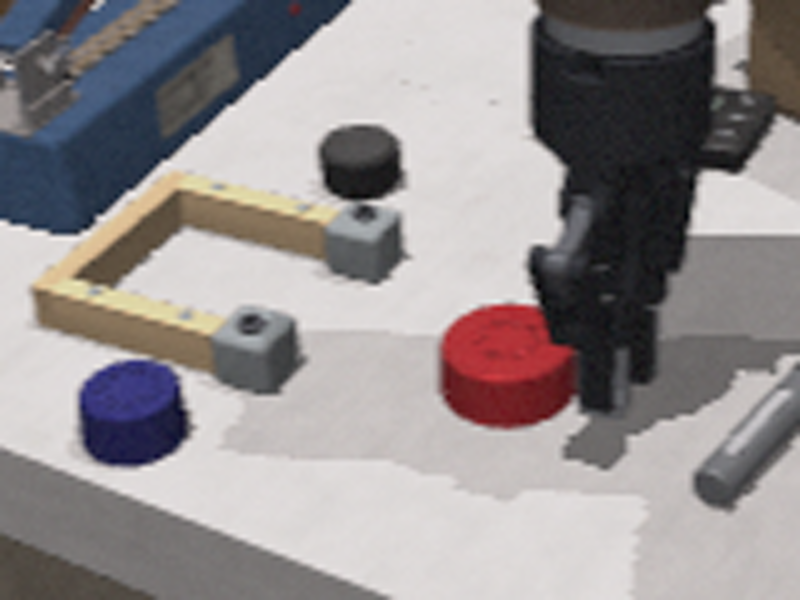

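```bash
python3 -m handwheel '0.4 -10 0 0 0;0.4 -10 -2 0 0;0.4 -10 -2 -0.5 0;0.4 -10 -2 0 0;0.4 -10 -2 -0.5 0' ; python3 -m handwheel '0.4 -10 -2 0 0;0.4 -10 -2 -1 0;0.4 -5 -2 0 0;0.4 0 0 0 0'
python3 - <<'E'
from h import *
g=np.array([587.8,215.]);y=.081;A=np.array([[np.cos(y),-np.sin(y)],[np.sin(y),np.cos(y)]])
s=r.read_state();print('tcp in gauge',A.T@(s['tcp_pos'][:2]-g),s['tcp_pos'][2])
p=wrist();q=r.capture('scene')
for c,z in((p,20),(q,15)):
    d=r.cut_out(c,'big_cap')
    if d: m=d[0]['mask'];(e,_,_)=cv2.fitEllipse(max(cv2.findContours(m.astype('uint8'),0,1)[0],key=len));w=px2w(c,e,z);print(d[0]['score'],w,A.T@(w[:2]-g))
cv2.imwrite('pics/s4.png',np.vstack([cv2.resize(q['color'][170:270,130:290],(480,300)),cv2.resize(p['color'],(480,300))])[...,::-1])
E
```

```text
t: 7.4
tcp_pos: [476.3, 211.6, 8.0]
ee_rot: [-0.038, 0.998, 0.038, -0.013]
wrist_force: [-1.5, 0.5, 0.5]
opening: 0.298
grasp_force: 0.5
t: 7.8
tcp_pos: [501.7, 207.4, 7.8]
ee_rot: [-0.038, 0.998, 0.038, -0.012]
wrist_force: [-0.8, 0.1, -0.8]
opening: 0.303
grasp_force: 0.0
tcp in gauge [-86.46174964  -0.57956661] 7.770973943354579
0.85 [525.72078256 208.2941269   20.        ] [-62.41825984  -1.66096666]
0.58 [544.34773651 220.4838175   15.        ] [-42.86609261   8.98162356]
```

View pics/s4.png

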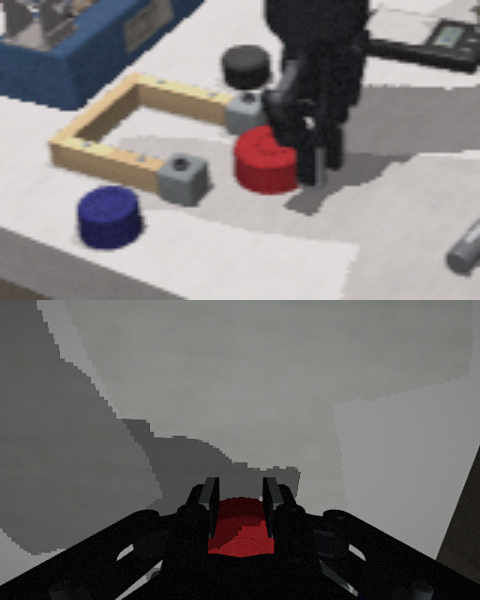

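The cap sits in the cradle just in front of the gap and nothing else has moved. Pushing straight in.

```bash
python3 -m handwheel '0.4 -8 0 0 0;0.4 -8 0 -0.5 0;0.4 -8 0 0 0;0.4 -8 0 -0.5 0;0.4 0 0 0 0'
python3 - <<'E'
from h import *
g=np.array([587.8,215.]);y=.081;A=np.array([[np.cos(y),-np.sin(y)],[np.sin(y),np.cos(y)]])
s=r.read_state();print('tcp in gauge',A.T@(s['tcp_pos'][:2]-g),s['tcp_pos'][2])
q=r.capture('scene')
cv2.imwrite('pics/s5.png',cv2.resize(q['color'][170:260,140:260],(800,600),interpolation=cv2.INTER_CUBIC)[...,::-1])
E
```

```text
t: 8.5
tcp_pos: [533.8, 210.6, 8.2]
ee_rot: [-0.038, 0.998, 0.038, -0.012]
wrist_force: [-0.7, 0.4, 0.2]
opening: 0.295
grasp_force: 0.5
tcp in gauge [-5.41935387e+01  1.44164785e-02] 8.184910799881765
```

View pics/s5.png

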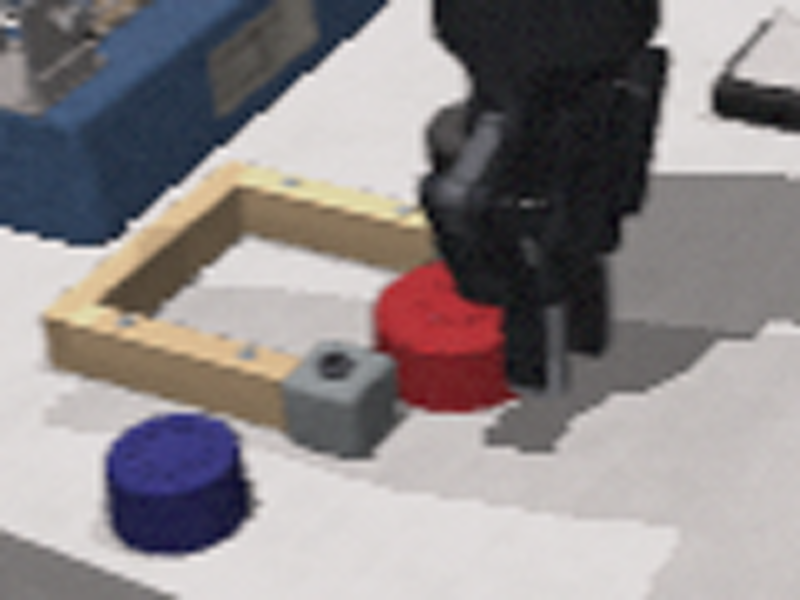

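The cap is entering the gap between the blocks with low forces. Continuing.

```bash
python3 -m handwheel '0.4 -7 0 0 0;0.4 -7 0 -0.5 0;0.4 -7 0 0 0' && python3 -m handwheel '0.4 -7 0 -0.5 0;0.4 -7 0 0 0;0.4 0 0 0 0'
```

```text
t: 8.85
tcp_pos: [553.2, 212.2, 8.2]
ee_rot: [-0.039, 0.998, 0.038, -0.013]
wrist_force: [-4.0, 3.7, -0.6]
opening: 0.304
grasp_force: 1.9
t: 9.15
tcp_pos: [569.5, 212.4, 8.6]
ee_rot: [-0.038, 0.999, 0.037, -0.011]
wrist_force: [-0.3, -0.1, -0.6]
opening: 0.3
grasp_force: 0.2
```

```bash
python3 -m handwheel '0.4 -7 0.5 0 0;0.4 -7 0.5 -0.5 0;0.4 -7 0.5 0 0' && python3 -m handwheel '0.4 -7 0 -0.5 0;0.4 -6 0 0 0;0.4 -5 0 0 0;0.4 0 0 0 0'
python3 - <<'E'
from h import *
g=np.array([587.8,215.]);y=.081;A=np.array([[np.cos(y),-np.sin(y)],[np.sin(y),np.cos(y)]])
s=r.read_state();print('tcp in gauge',A.T@(s['tcp_pos'][:2]-g),s['tcp_pos'][2])
q=r.capture('scene')
cv2.imwrite('pics/s6.png',cv2.resize(q['color'][170:260,140:260],(800,600),interpolation=cv2.INTER_CUBIC)[...,::-1])
E
```

```text
t: 9.45
tcp_pos: [589.5, 215.4, 8.8]
ee_rot: [-0.038, 0.999, 0.038, -0.012]
wrist_force: [-0.2, -0.6, 0.1]
opening: 0.301
grasp_force: 0.2
t: 9.85
tcp_pos: [607.2, 217.2, 8.6]
ee_rot: [-0.038, 0.998, 0.038, -0.012]
wrist_force: [-0.2, -0.4, -0.3]
opening: 0.304
grasp_force: 0.0
tcp in gauge [19.48648657  0.61643689] 8.638916739839177
```

View pics/s6.png

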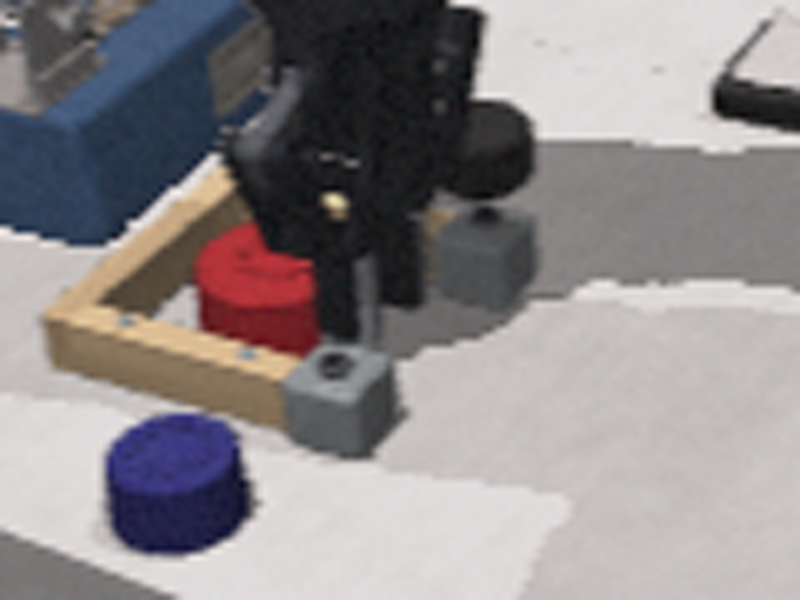

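The cap is inside the bay behind the blocks, and the small cap and stopper are in place. Backing off and lifting along the tool axis.

```bash
python3 -m handwheel '0.4 4 0 0 0;0.4 4 0 0 0;0.4 0 0 -20 0;0.4 0 0 -30 0;0.4 0 0 -45 0' && python3 -m handwheel '0.4 0 0 -45 0;0.4 0 0 -45 0;0.4 40 0 0 0;0.4 45 0 0 0;0.4 45 0 0 0' && python3 -m handwheel '0.4 45 0 0 0;0.4 30 -35 0 0;0.4 0 -45 0 0;0.4 0 -45 0 0;0.4 0 -45 0 0' && python3 -m handwheel '0.4 0 -45 0 0;0.4 0 -45 0 0;0.4 0 0 0 0'
python3 - <<'E'
from h import *
g=np.array([587.8,215.]);y=.081;A=np.array([[np.cos(y),-np.sin(y)],[np.sin(y),np.cos(y)]])
for c in('top','scene'):
    p=r.capture(c)
    for n in('big_cap','gauge','small_cap','stopper','marker','bottle'):
        d=r.recognise(p,n)
        if d: w=np.array(d[0]['at']);print(c,n,np.round(w),round(d[0]['score'],2),np.round(A.T@(w[:2]-g)) )
    m=r.cut_out(p,'big_cap')[0]['mask'];(e,_,_)=cv2.fitEllipse(max(cv2.findContours(m.astype('uint8'),0,1)[0],key=len));w=px2w(p,e,26 if c=='top' else 18);print('fit',w,A.T@(w[:2]-g))
E
```

```text
t: 10.4
tcp_pos: [598.0, 208.8, 101.5]
ee_rot: [-0.038, 0.998, 0.037, -0.016]
wrist_force: [2.1, 0.8, 0.9]
opening: 0.3
grasp_force: 0.0
t: 10.9
tcp_pos: [472.2, 192.4, 196.4]
ee_rot: [-0.038, 0.998, 0.038, -0.012]
wrist_force: [-0.3, 0.6, 0.9]
opening: 0.296
grasp_force: 0.0
t: 11.4
tcp_pos: [411.0, 16.8, 185.1]
ee_rot: [-0.039, 0.998, 0.038, -0.012]
wrist_force: [1.4, -0.2, -0.2]
opening: 0.303
grasp_force: 0.0
t: 11.7
tcp_pos: [418.3, -75.9, 177.6]
ee_rot: [-0.035, 0.999, 0.037, -0.012]
wrist_force: [-0.4, 1.0, -0.2]
opening: 0.299
grasp_force: 0.0
top big_cap [639. 100.  28.] 0.69 [  42. -118.]
top gauge [646. 230.  22.] 0.74 [59. 10.]
top small_cap [600. 326.  26.] 0.68 [ 21. 110.]
top stopper [639. 103.  25.] 0.71 [  42. -115.]
top marker [361. 189.  19.] 0.7 [-228.   -7.]
top bottle [ 669. -174.   78.] 0.8 [  50. -394.]
fit [643.09202249 218.51484037  26.        ] [55.39512702 -0.97044178]
scene big_cap [638. 227.  26.] 0.93 [51.  8.]
scene gauge [634. 255.  21.] 0.91 [49. 36.]
scene small_cap [598. 336.  26.] 0.59 [ 20. 120.]
scene stopper [632. 118.  21.] 0.54 [  36. -100.]
scene marker [359. 205.  15.] 0.88 [-228.    9.]
scene bottle [ 662. -165.   59.] 0.72 [  44. -384.]
fit [643.17486834 223.82813341  18.        ] [55.90760751  4.31872736]
```

```bash
python3 -m handwheel '0.4 0 0 -30 0;0.4 0 0 -20 0;0.4 0 0 0 0;0.4 0 0 0 0' && python3 -c "
from workcell import r;print(r.close_job())"
```

```text
t: 12.9
tcp_pos: [420.3, -75.5, 227.6]
ee_rot: [-0.038, 0.998, 0.038, -0.012]
wrist_force: [0.1, -0.2, 0.2]
opening: 0.298
grasp_force: 0.0
the job is handed in; nothing more can be done
None
```

The large cap was pushed through the gap and measures about 9 mm clear behind the blocks in the bay; the other items measured unmoved, and the job was handed in at 12.9 s with the arm clear.

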